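# Change the batch on the clamped paint tray

### The job

The red boots on the clamped tray are dry: turn the yellow clamp knob until it clicks open, lift the tray out by its bar and tip it over the white crate so that all the red boots slide in, then set the empty tray back flat in the dock and turn the knob until it clicks closed over the tray's ear. After that lay every bare wooden boot from the bench on the tray for the next coat. Any red boot that misses goes into the crate too; leave the cans, tape and brush where they are.

Things in the scene. Friction and masses are not known exactly. Their poses are not given: they have to be found in the camera images.
- dock: fixed blue plate 236 x 180 x 8 mm with steel stops around the tray's place; origin at the centre of its underside. The tray belongs flat on the plate (8 mm up), origin over origin, x axes alike; the stops leave about 4 mm play all round and rise at most 20 mm above the bench. The clamp knob stands at its +y side, 145 mm from the origin.
- clamp_knob (a joint): yellow bar knob of the tray clamp, vertical axis, rad: 0 = closed, steel dog pointing to dock -y over the tray's ear; turns counter-clockwise from above to 1.4 = open. Sprung detent half way (0.7): short of it the knob springs back, past it it clicks over to the other end and stays. Peak torque 0.13 Nm.
- clamp_grip (a point): grip point on the knob's axis, 65 mm above the bench, turning with the knob: the grip bar runs along this point's y, 50 mm long, 12 mm thick along its x, from 41 to 76 mm above the bench. Fingertips must stay above 41 mm.
- tray: loose aluminium tray 200 (x) x 156 (y) mm, 0.35 kg, floor 3 mm, walls 25 mm high at both sides and +x; the -x end is open and pours. Wooden carrying bar along y over the middle, 14 mm thick, centre 75 mm above the origin, 20 mm tall, on uprights at y = +-76 mm. Clamp ear 40 mm long out to y = 100 mm, 6 to 12 mm up. Origin: centre of the underside.
- crate: fixed white plastic crate, open on top, 240 (x) x 220 (y) x 80 mm outside, 5 mm walls and floor; origin at the centre of its underside.
- tape: loose roll of blue tape, 70 mm across, 20 mm high: leave alone
- can_blue: loose blue paint can, 80 mm across, 90 mm high: leave alone
- can_red: loose white-banded can of red paint, 64 mm across, 70 mm high: leave alone
- brush: loose brush 200 mm long, lying: leave alone
- red1: a wooden boot lying on its side: leg along its x from -34 to 12 mm, 22 mm thick, axis at y = 0, 12 mm above the underside; foot x = 12 to 34 mm, y = -12 to 30 mm, 24 mm thick. Origin on the underside below the leg axis, at mid length. Grip across the leg at x = -12 mm. Glossy red (painted, dry), starts on the tray; may be absent.
- red2: a wooden boot lying on its side: leg along its x from -34 to 12 mm, 22 mm thick, axis at y = 0, 12 mm above the underside; foot x = 12 to 34 mm, y = -12 to 30 mm, 24 mm thick. Origin on the underside below the leg axis, at mid length. Grip across the leg at x = -12 mm. Glossy red (painted, dry), starts on the tray; may be absent.
- red3: a wooden boot lying on its side: leg along its x from -34 to 12 mm, 22 mm thick, axis at y = 0, 12 mm above the underside; foot x = 12 to 34 mm, y = -12 to 30 mm, 24 mm thick. Origin on the underside below the leg axis, at mid length. Grip across the leg at x = -12 mm. Glossy red (painted, dry), starts on the tray; may be absent.
- red4: a wooden boot lying on its side: leg along its x from -34 to 12 mm, 22 mm thick, axis at y = 0, 12 mm above the underside; foot x = 12 to 34 mm, y = -12 to 30 mm, 24 mm thick. Origin on the underside below the leg axis, at mid length. Grip across the leg at x = -12 mm. Glossy red (painted, dry), starts on the tray; may be absent.
- red5: a wooden boot lying on its side: leg along its x from -34 to 12 mm, 22 mm thick, axis at y = 0, 12 mm above the underside; foot x = 12 to 34 mm, y = -12 to 30 mm, 24 mm thick. Origin on the underside below the leg axis, at mid length. Grip across the leg at x = -12 mm. Glossy red (painted, dry), starts on the tray; may be absent.
- bare1: a wooden boot lying on its side: leg along its x from -34 to 12 mm, 22 mm thick, axis at y = 0, 12 mm above the underside; foot x = 12 to 34 mm, y = -12 to 30 mm, 24 mm thick. Origin on the underside below the leg axis, at mid length. Grip across the leg at x = -12 mm. Bare pale wood, starts on the bench; may be absent.
- bare2: a wooden boot lying on its side: leg along its x from -34 to 12 mm, 22 mm thick, axis at y = 0, 12 mm above the underside; foot x = 12 to 34 mm, y = -12 to 30 mm, 24 mm thick. Origin on the underside below the leg axis, at mid length. Grip across the leg at x = -12 mm. Bare pale wood, starts on the bench; may be absent.
- bare3: a wooden boot lying on its side: leg along its x from -34 to 12 mm, 22 mm thick, axis at y = 0, 12 mm above the underside; foot x = 12 to 34 mm, y = -12 to 30 mm, 24 mm thick. Origin on the underside below the leg axis, at mid length. Grip across the leg at x = -12 mm. Bare pale wood, starts on the bench; may be absent.
There are look-alikes about, which are no part of the job. What is shaped like the bare1 but blue or purple is not meant.

How it is judged:
By the outcome, as a careful person would: the job done as asked, in the order asked, and still so for the second after the job is handed in, with the robot touching nothing.
Of red1, red2, red3, red4, red5 only 3 to 5 are there at a start; the rules pass over those that are not, and their reading is None.
Of bare1, bare2, bare3 only 2 to 3 are there at a start; the rules pass over those that are not, and their reading is None.
At some moment in a run one of bare1, bare2, bare3 may be knocked a few centimetres aside while the robot is not near it.
It also fails if it takes over 200 s, if anything falls off the work surface, if the arm or the gripper's body presses on something with over 40 N, if the wrist force passes 120 N, or if a joint passes its speed limit or range.

### The arm

A 6-joint arm with a two-finger parallel gripper is mounted at the origin on the work surface. World frame = base frame: x ahead of the robot, y to its left, z up, the work surface at z = 0. Lengths are in m, angles in rad, forces in N, time in s.
With the tool pointing down it reaches from about 0.35 to 0.925 m from the base axis. Payload 6.4 kg.
Tool frame: the origin (TCP) lies at the very end of the fingers, on their centre line; the grasp point (between the pads) lies 19 mm behind it; z points along the fingers, y is the line along which they close (so a half turn about z gives the same grasp; the last joint's range is limited). The gripper opens to 94 mm and grips with 3 to 60 N. Pads are 16 mm wide; open, the fingers measure 119 mm over their backs; the gripper's body (75 mm by 177 mm) begins 78 mm behind the grasp point.
Start: joints at [1.096, 0.245, 1.558, -0, 1.339, -0.174], TCP at [0.193, 0.621, 0.205] pointing down, gripper open.
Joint ranges: [-3.13, 3.13], [-1.02, 2.26], [0.13, 2.54], [-0.95, 4.09], [0.21, 2.88], [-2.74, 2.74]. Speed limits (rad/s): [2.57, 2.57, 3.14, 3.14, 3.14, 3.14].

### API

Orientations are given as a rotation vector (axis times angle).
In Python, from rig import status, optics, bot, models gives the robot as it stands. The module is installed in compiled form; this text tells all that it offers.
- The arm moves only by the shell command python3 -m creep 'ROWS' [FORCE]. ROWS is JSON, a list of rows, each a list of 3 entries, a list of its own where there are three numbers: the turn, a rotation vector about the tool's x, y, z in rad, then the shift along the tool's x, y, z in m, then the finger opening in m, from 0 to 0.094. In form: [[[ax, ay, az], [tx, ty, tz], claw], ...]. A call has 1 to 12 rows; each row shifts and turns the commanded pose from where the row before left it, along the tool's axes as they then stand; what a row does not reach is not made up. A row lasts 1/10 s, in which the tool goes at most 50 mm and 8.59 degrees, less where a joint would pass 70% of its speed; a pose out of reach is approached as far as the arm can. A call is refused whole if a number of a shift passes 0.05 or a number of a turn 0.15, either way. A call with a gripper value outside its range is refused whole. The fingers move at their own pace and stop on an object; FORCE is the grip in N (left out, the last holds). Time passes only in rows, so rows that do not move let the fingers close. It gives the time, the measured TCP pose, the force, the opening and the grip force at its end, in the units of the state.
- status.get_state(): the state, without advancing time (a new reading comes with each control period).
- optics.grab_frame(name): name is "side" or "top"; returns a dict with "image" (400x640x3 uint8, red, green, blue), "range_z" (400x640 float32, m along the optical axis (not along the pixel's ray), 0 where there is no reading), "vfov" (degrees; the focal length in pixels is half the picture's height over the tangent of half this angle, whatever the lens; pixels are square), "cx", "cy" (the principal point, pixels), "rvec" (rotation vector, rad) and "tvec" (3), from world to camera coordinates, as OpenCV has them. Camera axes: x right, y down, z forward; pixel columns grow to the right and rows downward; lengths in m; the calibration is good to about 2 mm. A picture is of the moment at which its call begins.
- bot.job_done(): hands the job in; it is judged then, once.
Trained networks look in a picture, given as the dict that the camera call returned (one of the last four; its "shot" number tells which), for a name from the list of things; names that differ only in an ending like _2 or _b are one class to them, and where a whole thing is asked for, a point or a joint stands for the part that bears it (a point fixed in the world has none). Each returns a list of dicts, best first, with "score" (0 to 1); they miss things now and then, are a little off and sometimes report something else, mostly with a low value. They report only what shows in the picture. A call takes as long as a camera call. They do not tell look-alikes from the thing itself.
- models.look_for(picture, label): "box" ([left, top, right, bottom] in pixels, round what is visible of it).
- models.masks_of(picture, label): "pixels" (400x640 bool, what is visible of it) and "box" ([left, top, right, bottom] in pixels, round what is visible of it).
The state is a dict: "clock": time; "joints": joint angles; "qvel": joint speeds; "tau": joint torques, N m; "eef_pos": TCP position; "tool_rot": TCP orientation; "contact_force": force on the tool from outside, world axes, zero at the start; "ft_torque": the same for the moment, N m; "gripper_width": opening from 0.0 (shut) to 1.0 (fully open); "finger_force": force on a finger pad.
Only numpy, scipy, OpenCV 4.12 (cv2) and the standard library are available. Lean on these libraries where they do the work, as an engineer would, in place of code of your own. Each camera call takes 0.05 s, during which the arm holds its last target. There are 200 camera calls.

## Working session

There is one attempt and no reset: what is moved stays moved. The work goes in short steps, Python scripts to look and compute and a shell command to move; the robot and the scene stay as the last step left them, time stands still between calls to the robot, and variables do not carry over. Pictures are saved under pics/ and viewed, at most 14 in all, crops included, and the job is handed in when it is done.

```bash
mkdir -p pics; cat > h.py <<'E'
import numpy as np, cv2
from rig import status, optics, bot, models
from scipy.spatial.transform import Rotation as R
def grab(n, save=None):
    f=optics.grab_frame(n)
    if save: cv2.imwrite(f'pics/{save}.png', f['image'][:,:,::-1])
    return f
def cloud(f):
    """world xyz for each pixel"""
    h,w=f['range_z'].shape; fl=h/2/np.tan(np.radians(f['vfov'])/2)
    u,v=np.meshgrid(np.arange(w),np.arange(h)); z=f['range_z']
    P=np.stack([(u-f['cx'])/fl*z,(v-f['cy'])/fl*z,z],-1)
    Rm=R.from_rotvec(np.ravel(f['rvec'])).as_matrix()
    W=(P-np.ravel(f['tvec']))@Rm
    W[z<=0]=np.nan
    return W
def st():
    s=status.get_state()
    print('t',round(s['clock'],2),'tcp',np.round(s['eef_pos'],4),'rot',np.round(R.from_rotvec(s['tool_rot']).as_matrix(),3).tolist(),'j',np.round(s['joints'],3),'F',np.round(s['contact_force'],1),'g',round(s['gripper_width'],3),'ff',s['finger_force'])
    return s
E
python3 - <<'E'
from h import *
st()
for n in ('top','side'):
    f=grab(n,n+'0'); W=cloud(f)
    print(n,f['vfov'],f['cx'],f['cy'],np.round(np.ravel(f['rvec']),3),np.round(np.ravel(f['tvec']),3))
    for l in ['dock','clamp_knob','tray','crate','red1','bare1','tape','can_blue','can_red','brush']:
        for d in models.masks_of(f,l):
            if d['score']<0.3: continue
            m=d['pixels']; p=W[m]; p=p[~np.isnan(p[:,0])]
            print(l,round(d['score'],2),np.round(d['box']).astype(int),'med',np.round(np.median(p,0),3) if len(p) else None,'col',np.median(f['image'][m],0).astype(int))
E
```

```text
t 0.0 tcp [0.1923 0.6203 0.2043] rot [[-0.955, 0.296, -0.001], [0.296, 0.955, -0.002], [0.0, -0.002, -1.0]] j [ 1.096  0.246  1.559 -0.     1.339 -0.174] F [-0.5  0.1  0.3] g 0.999 ff 0.0
top 45.40367625112372 319.98425964489604 193.011611379258 [ 2.152 -2.143  0.108] [0.031 0.533 1.012]
dock 0.96 [171 146 299 254] med [0.513 0.256 0.008] col [ 67  89 123]
clamp_knob 0.89 [172 189 216 205] med [0.518 0.306 0.04 ] col [137 137  86]
tray 0.93 [213 156 290 245] med [0.526 0.18  0.011] col [178 172 165]
crate 0.61 [407 152 524 271] med [ 0.492 -0.285  0.005] col [192 190 184]
red1 0.96 [268 207 284 240] med [0.474 0.123 0.032] col [192  42  35]
red1 0.65 [228 211 250 245] med [0.447 0.215 0.031] col [180  38  29]
red1 0.53 [265 179 282 208] med [0.55  0.133 0.032] col [182  46  39]
bare1 0.79 [325 154 357 168] med [ 0.608 -0.004  0.021] col [207 160 100]
bare1 0.75 [424 104 443 138] med [ 0.708 -0.228  0.02 ] col [120  58 147]
bare1 0.73 [346 117 376 136] med [ 0.683 -0.064  0.021] col [203 158  97]
bare1 0.65 [316 232 349 257] med [0.429 0.02  0.021] col [217 169 104]
bare1 0.62 [166 12
[... 1183 characters left out ...]
147] med [0.671 0.345 0.02 ] col [85 44 99]
bare1 0.68 [263 221 282 246] med [0.431 0.015 0.021] col [163 127  85]
bare1 0.63 [390 278 426 302] med [ 0.71  -0.235  0.021] col [ 92  43 111]
bare1 0.59 [338 216 356 242] med [ 0.61  -0.009  0.021] col [168 132  89]
bare1 0.54 [376 222 397 253] med [ 0.688 -0.078  0.021] col [164 129  86]
bare1 0.53 [256 263 392 392] med [ 0.496 -0.269  0.007] col [118 116 117]
tape 0.9 [301 218 330 246] med [ 0.531 -0.017  0.019] col [ 34  78 158]
can_blue 0.73 [401 208 439 258] med [ 0.767 -0.109  0.081] col [82 82 81]
can_red 0.76 [207 148 238 181] med [0.318 0.244 0.056] col [110  91  86]
brush 0.59 [376 154 404 209] med [0.764 0.156 0.019] col [129 112 109]
```

```bash
python3 - <<'E'
import cv2
a=cv2.imread('pics/top0.png')[50:330,140:540]; cv2.imwrite('pics/top0c.png',cv2.resize(a,(800,560),interpolation=cv2.INTER_CUBIC))
E
```

```text
(no output)
```

View pics/top0c.png

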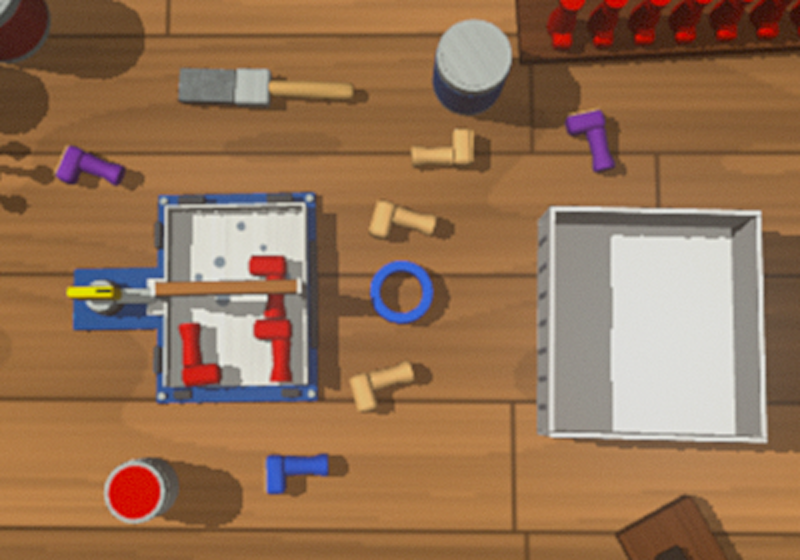

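The top view shows three red boots on the tray, at crop (268,290), (278,350) and (198,355). The three bare boots are at (445,150), (400,220) and (382,388), and the purple and blue ones are look-alikes. The knob is at (94,292) with its bar along world y. The tray's open end faces image-down (-x), and the crate is on the right.

```bash
cat >> h.py <<'E'
def pca(p):
    c=p.mean(0); u,s,v=np.linalg.svd(p-c,full_matrices=False); a=v[0]; return a
def rect(p):
    (c,(w,h),a)=cv2.minAreaRect((p[:,:2]*1000).astype(np.float32)); return np.round(c,1),np.round((w,h),1),round(a,1)
E
python3 - <<'E'
from h import *
for n in ('top','side'):
    f=grab(n); W=cloud(f); hsv=cv2.cvtColor(f['image'],cv2.COLOR_RGB2HSV); H,S,V=[hsv[...,i].astype(int) for i in range(3)]
    z=W[...,2]; x=W[...,0]; y=W[...,1]
    reg=(abs(x-.51)<.16)&(abs(y-.2)<.18)
    k=reg&(y>.25)&(z>.066)&(z<.085)
    print(n,'knob',k.sum(),rect(W[k]),np.round(W[k].mean(0),3))
    b=reg&(y<.255)&(z>.080)&(z<.1)
    print('bar',b.sum(),rect(W[b]),np.round(W[b].mean(0),4),'dir',np.round(pca(W[b]),3))
    d=reg&(H>95)&(H<125)&(S>110)&(z<.016)&(z>0.002)
    print('dock+tongue',d.sum(),rect(W[d]))
    d&=(y<.258)
    print('dock',d.sum(),rect(W[d]))
    c=(abs(x-.49)<.2)&(y<-.1)&(y>-.45)&(z>.074)&(z<.087)
    print('crate',c.sum(),rect(W[c]))
    t=reg&(y<.255)&(z>.026)&(z<.038)&(S<60)
    print('traywalls',t.sum(),rect(W[t]))
E
```

```text
top knob 138 (array([520.9, 319. ]), array([12.5, 49.7]), 1.4) [0.52  0.318 0.074]
bar 561 (array([523.7, 172.2]), array([ 16.2, 155.6]), 1.6) [0.5234 0.1721 0.091 ] dir [-0.022  1.     0.002]
dock+tongue 1323 (array([529.8, 191.1]), array([330.1, 272.8]), 72.5)
dock 587 (array([496.1, 139.3]), array([237.6, 291.5]), 89.9)
crate 1228 (array([ 490.3, -272.6]), array([221.7, 240.3]), 88.8)
traywalls 448 (array([524.4, 172.6]), array([200.7, 156.2]), 1.1)
side knob 57 (array([523.8, 315.8]), array([12.7, 51.9]), 1.2) [0.523 0.313 0.075]
bar 250 (array([526.6, 169.4]), array([ 14.8, 159.4]), 1.5) [0.526 0.163 0.092] dir [ 0.029 -1.    -0.009]
dock+tongue 541 (array([526.2, 191.2]), array([233.6, 324.5]), 1.1)
dock 384 (array([526.1, 140.5]), array([234.7, 223.7]), 0.2)
crate 1361 (array([ 492.7, -272.8]), array([224.7, 240.4]), 88.7)
traywalls 457 (array([527.3, 168.7]), array([201.1, 163.6]), 1.7)
```

```bash
cat >> h.py <<'E'
def to(xyz, head=None, tilt=0):
    """print shift in tool axes (after turn done) and turn about tool z to bring x-heading to head deg (mod 180 allowed)"""
    s=status.get_state(); M=R.from_rotvec(s['tool_rot']).as_matrix()
    d=np.array(xyz)-s['eef_pos']
    print('shift in present axes',np.round(M.T@d,4))
    if head is not None:
        T=R.from_euler('z',head,degrees=True)*R.from_matrix([[1,0,0],[0,-1,0],[0,0,-1]])
        rv=(R.from_matrix(M).inv()*T).as_rotvec(); print('turn',np.round(rv,4),'shift after turn',np.round(T.inv().apply(d),4))
E
python3 -m creep '[[[0,0,0.14],[0,0,0],0.094],[[0,0,0.14],[0,0,0],0.094],[[0,0,0.14],[0,0,0],0.094],[[0,0,0.14],[0,0,0],0.094],[[0,0,0.14],[0,0,0],0.094],[[0,0,0.14],[0,0,0],0.094],[[0,0,0.14],[0,0,0],0.094],[[0,0,0.14],[0,0,0],0.094],[[0,0,0.126],[0,0,0],0.094]]'
python3 -m creep '[[[0,0,0],[-0.03,0.03,0],0.094],[[0,0,0],[-0.04,0.04,0],0.094],[[0,0,0],[-0.04,0.04,0],0.094],[[0,0,0],[-0.04,0.04,0],0.094],[[0,0,0],[-0.04,0.04,0],0.094],[[0,0,0],[-0.04,0.04,0],0.094],[[0,0,0],[-0.04,0.04,0],0.094],[[0,0,0],[-0.04,0.05,0],0.094],[[0,0,0],[0,0,0],0.094]]'
python3 -c "
from h import *
st();to([.522,.317,.048],91.4)"
```

```text
clock: 2.1
eef_pos: [0.1926, 0.6208, 0.2055]
tool_rot: [-2.201, -2.242, -0.0]
contact_force: [0.1, 0.3, 0.1]
gripper_width: 1.001
finger_force: 0.0
clock: 3.0
eef_pos: [0.4842, 0.3507, 0.2057]
tool_rot: [2.201, 2.239, 0.001]
contact_force: [-0.0, -0.0, 0.9]
gripper_width: 1.0
finger_force: 0.0
t 3.0 tcp [0.4842 0.3507 0.2057] rot [[-0.017, 1.0, 0.002], [1.0, 0.017, -0.001], [-0.001, 0.002, -1.0]] j [ 4.380e-01  1.240e-01  1.696e+00 -1.000e-03  1.321e+00  4.210e-01] F [-0.  -0.   0.9] g 1.0 ff 0.0
shift in present axes [-0.0343  0.0369  0.1578]
turn [ 0.0016  0.0006 -0.0071] shift after turn [-0.0346  0.0369  0.1577]
```

```bash

python3 -m creep '[[[0,0,-0.007],[-0.017,0.018,0],0.094],[[0,0,0],[-0.017,0.019,0.01],0.094],[[0,0,0],[0,0,0.03],0.07],[[0,0,0],[0,0,0.03],0.06],[[0,0,0],[0,0,0.02],0.06],[[0,0,0],[0,0,0],0.06]]'
python3 -c "
from h import *
st();to([.522,.317,.048],91.4)"
```

```text
clock: 3.6
eef_pos: [0.5153, 0.3209, 0.1118]
tool_rot: [-2.184, -2.254, 0.01]
contact_force: [-0.3, 0.0, -0.3]
gripper_width: 0.695
finger_force: 0.0
t 3.6 tcp [0.5153 0.3209 0.1118] rot [[-0.031, 0.999, -0.007], [1.0, 0.031, -0.002], [-0.002, -0.007, -1.0]] j [0.37  0.25  1.733 0.    1.166 0.339] F [-0.3  0.  -0.3] g 0.695 ff 0.0
shift in present axes [-0.0039  0.007   0.0638]
turn [-0.0067  0.0022  0.0071] shift after turn [-0.004   0.0066  0.0638]
```

```bash

python3 -m creep '[[[-0.006,0,0.005],[-0.004,0.006,0.02],0.06],[[0,0,0],[0,0,0.02],0.06],[[0,0,0],[0,0,0.02],0.06],[[0,0,0],[0,0,0],0.06],[[0,0,0],[0,0,0],0.06]]'
python3 -c "
from h import *
st();to([.522,.317,.049],91.4)"
```

```text
clock: 4.1
eef_pos: [0.525, 0.3181, 0.0568]
tool_rot: [2.189, 2.247, 0.009]
contact_force: [-0.6, -0.3, -0.1]
gripper_width: 0.636
finger_force: 0.0
t 4.1 tcp [0.525  0.3181 0.0568] rot [[-0.026, 1.0, 0.007], [1.0, 0.026, 0.001], [0.001, 0.007, -1.0]] j [ 0.361  0.331  1.747 -0.002  1.057  0.336] F [-0.6 -0.3 -0.1] g 0.636 ff 0.0
shift in present axes [-0.0011 -0.0031  0.0077]
turn [ 0.0073 -0.0005  0.002 ] shift after turn [-0.0011 -0.003   0.0078]
```

```bash

python3 -m creep '[[[0.006,0,0],[-0.001,-0.003,0.007],0.06],[[0,0,0],[0,0,0],0.06],[[0,0,0],[0,0,0],0.0],[[0,0,0],[0,0,0],0],[[0,0,0],[0,0,0],0],[[0,0,0],[0,0,0],0],[[0,0,0],[0,0,0],0],[[0,0,0],[0,0,0],0]]' 40
python3 -c "
from h import *
st();to([.522,.317,.049],91.4)"
```

```text
clock: 4.9
eef_pos: [0.5216, 0.3164, 0.0484]
tool_rot: [-2.192, -2.25, 0.0]
contact_force: [1.1, -0.1, -1.2]
gripper_width: 0.165
finger_force: 0.0
t 4.9 tcp [0.5216 0.3164 0.0484] rot [[-0.026, 1.0, -0.0], [1.0, 0.026, 0.0], [0.0, -0.0, -1.0]] j [0.36  0.339 1.754 0.    1.049 0.334] F [ 1.1 -0.1 -1.2] g 0.165 ff 0.0
shift in present axes [ 0.0006  0.0004 -0.0006]
turn [-0.     -0.      0.0015] shift after turn [ 0.0006  0.0004 -0.0006]
```

Position is on target, and the fingers are about to close (15.5 mm open, knob bar 12 mm). Finish closing, then turn.

```bash

python3 -m creep '[[[0,0,0],[0,0,0],0],[[0,0,0],[0,0,0],0],[[0,0,0],[0,0,0],0],[[0,0,0],[0,0,0],0]]' 40
python3 -m creep '[[[0,0,-0.14],[0,0,0],0],[[0,0,-0.14],[0,0,0],0],[[0,0,-0.14],[0,0,0],0],[[0,0,-0.14],[0,0,0],0],[[0,0,-0.14],[0,0,0],0],[[0,0,-0.14],[0,0,0],0],[[0,0,-0.14],[0,0,0],0],[[0,0,-0.14],[0,0,0],0],[[0,0,-0.14],[0,0,0],0],[[0,0,-0.12],[0,0,0],0],[[0,0,0],[0,0,0],0]]' 40
python3 -c "
from h import *
st()"
```

```text
clock: 5.3
eef_pos: [0.5226, 0.3164, 0.0485]
tool_rot: [2.192, 2.249, 0.003]
contact_force: [6.0, 1.2, -3.8]
gripper_width: 0.126
finger_force: 40.0
clock: 6.4
eef_pos: [0.5239, 0.3176, 0.0486]
tool_rot: [0.256, 3.125, 0.006]
contact_force: [10.1, 6.3, -8.6]
gripper_width: 0.129
finger_force: 40.0
t 6.4 tcp [0.5239 0.3176 0.0486] rot [[-0.987, 0.162, 0.006], [0.162, 0.987, 0.003], [-0.005, 0.004, -1.0]] j [ 3.600e-01  3.400e-01  1.752e+00  1.000e-03  1.043e+00 -1.048e+00] F [10.1  6.3 -8.6] g 0.129 ff 39.99833822250366
```

```bash

python3 -m creep '[[[0,0,0],[0,0,0],0.05],[[0,0,0],[0,0,0],0.05],[[0,0,0],[0,0,0],0.05],[[0,0,0],[0,0,0],0.05],[[0,0,0],[0,0,-0.02],0.05],[[0,0,0],[0,0,-0.04],0.05],[[0,0,0],[0,0,-0.04],0.05],[[0,0,0],[0,0,-0.03],0.05],[[0,0,0],[0,0,0],0.05]]'
python3 -m creep '[[[0,0,0.14],[0,0,0],0.05],[[0,0,0.14],[0,0,0],0.05],[[0,0,0.14],[0,0,0],0.05],[[0,0,0.14],[0,0,0],0.05],[[0,0,0.14],[0,0,0],0.05],[[0,0,0.14],[0,0,0],0.05],[[0,0,0.14],[0,0,0],0.05],[[0,0,0.14],[0,0,0],0.05],[[0,0,0.14],[0,0,0],0.05],[[0,0,0.12],[0,0,0],0.05],[[0,0,0],[0,0,0],0.05]]'
python3 - <<'E'
from h import *
for n in ('top','side'):
    f=grab(n,n+'1'); W=cloud(f); z=W[...,2]; x=W[...,0]; y=W[...,1]
    reg=(abs(x-.51)<.16)&(abs(y-.2)<.18)
    k=reg&(y>.25)&(z>.066)&(z<.085); print(n,'knob',k.sum(), k.sum()>5 and rect(W[k]))
st();to([.525,.171,.064],91.4)
a=cv2.imread('pics/side1.png')[100:280,180:420]; cv2.imwrite('pics/side1c.png',cv2.resize(a,None,fx=2.8,fy=2.8))
E
```

```text
clock: 7.3
eef_pos: [0.5244, 0.3176, 0.1843]
tool_rot: [0.258, 3.122, 0.007]
contact_force: [0.6, 0.5, 0.5]
gripper_width: 0.533
finger_force: 0.0
clock: 8.4
eef_pos: [0.5208, 0.3161, 0.1768]
tool_rot: [-2.191, -2.25, 0.004]
contact_force: [0.0, -0.0, -0.2]
gripper_width: 0.533
finger_force: 0.0
top knob 152 (array([520.4, 318.7]), array([12.6, 49.3]), 81.1)
side knob 81 (array([523.6, 314.4]), array([12.6, 46.9]), 78.5)
t 8.5 tcp [0.521  0.3162 0.1773] rot [[-0.029, 1.0, -0.002], [1.0, 0.029, -0.001], [-0.001, -0.002, -1.0]] j [ 0.36   0.179  1.688 -0.     1.277  0.331] F [-0.3 -0.6  0.1] g 0.532 ff 0.0
shift in present axes [-1.452e-01  1.000e-04  1.134e-01]
turn [-0.0018  0.0006  0.0041] shift after turn [-0.1453  0.0005  0.1133]
```

View pics/side1c.png

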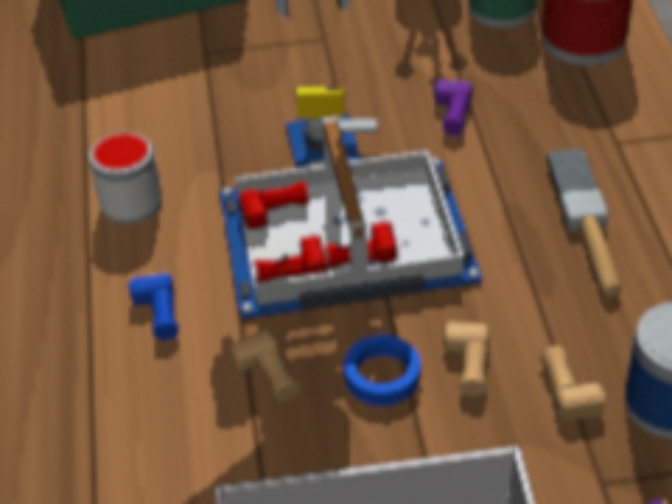

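The side view shows the knob (crop 320,100) turned by about 80°, with the dog at (358,124) clear of the ear. The three red boots are still in the tray. Next, grasp the bar.

```bash

python3 -m creep '[[[0,0,0.004],[-0.03,0,0],0.05],[[0,0,0],[-0.04,0,0],0.05],[[0,0,0],[-0.04,0,0],0.05],[[0,0,0],[-0.035,0,0],0.05],[[0,0,0],[0,0,0.03],0.05],[[0,0,0],[0,0,0.03],0.05],[[0,0,0],[0,0,0.02],0.05],[[0,0,0],[0,0,0],0.05],[[0,0,0],[0,0,0],0.05]]'
python3 -c "
from h import *
st();to([.525,.171,.064],91.4)"
```

```text
clock: 9.4
eef_pos: [0.5249, 0.1715, 0.0985]
tool_rot: [-2.195, -2.247, 0.0]
contact_force: [-0.7, 0.1, 0.6]
gripper_width: 0.533
finger_force: 0.0
t 9.4 tcp [0.5249 0.1715 0.0985] rot [[-0.023, 1.0, -0.0], [1.0, 0.023, 0.0], [0.0, -0.0, -1.0]] j [0.11  0.142 1.886 0.    1.114 0.087] F [-0.7  0.1  0.6] g 0.533 ff 0.0
shift in present axes [-0.0005  0.0001  0.0345]
turn [-0.0004 -0.     -0.0014] shift after turn [-0.0005  0.0001  0.0345]
```

```bash

python3 -m creep '[[[0,0,0],[0,0,0.02],0.05],[[0,0,0],[0,0,0.0145],0.05],[[0,0,0],[0,0,0],0.0],[[0,0,0],[0,0,0],0],[[0,0,0],[0,0,0],0],[[0,0,0],[0,0,0],0],[[0,0,0],[0,0,0],0],[[0,0,0],[0,0,0],0],[[0,0,0],[0,0,0],0],[[0,0,0],[0,0,0],0],[[0,0,0],[0,0,0],0]]' 58
python3 -c "
from h import *
st()"
```

```text
clock: 10.5
eef_pos: [0.5255, 0.1716, 0.0646]
tool_rot: [2.196, 2.245, 0.002]
contact_force: [-0.8, -0.1, 4.9]
gripper_width: 0.143
finger_force: 58.0
t 10.5 tcp [0.5255 0.1716 0.0646] rot [[-0.022, 1.0, 0.001], [1.0, 0.022, 0.0], [0.0, 0.001, -1.0]] j [0.11  0.193 1.899 0.    1.048 0.088] F [-0.8 -0.1  4.9] g 0.143 ff 58.002058267593384
```

```bash

python3 -m creep '[[[0,0,0],[0,0,-0.004],0],[[0,0,0],[0,0,-0.008],0],[[0,0,0],[0,0,-0.014],0],[[0,0,0],[0,0,-0.02],0],[[0,0,0],[0,0,-0.02],0],[[0,0,0],[0,0,-0.02],0],[[0,0,0],[0,0,-0.02],0],[[0,0,0],[0,0,-0.018],0],[[0,0,0],[0,0,-0.012],0],[[0,0,0],[0,0,-0.006],0],[[0,0,0],[0,0,0],0],[[0,0,0],[0,0,0],0]]' 58
python3 - <<'E'
from h import *
st(); f=grab('side','side2'); a=f['image'][60:300,160:440,::-1]; cv2.imwrite('pics/side2c.png',cv2.resize(a,None,fx=2.4,fy=2.4))
E
```

```text
clock: 11.7
eef_pos: [0.5243, 0.1714, 0.205]
tool_rot: [-2.196, -2.245, 0.002]
contact_force: [-0.1, 1.4, -4.2]
gripper_width: 0.143
finger_force: 58.0
t 11.7 tcp [0.5243 0.1714 0.205 ] rot [[-0.022, 1.0, -0.002], [1.0, 0.022, -0.0], [-0.0, -0.002, -1.0]] j [0.11  0.017 1.81  0.    1.316 0.088] F [-0.1  1.4 -4.2] g 0.143 ff 57.998478412628174
```

View pics/side2c.png

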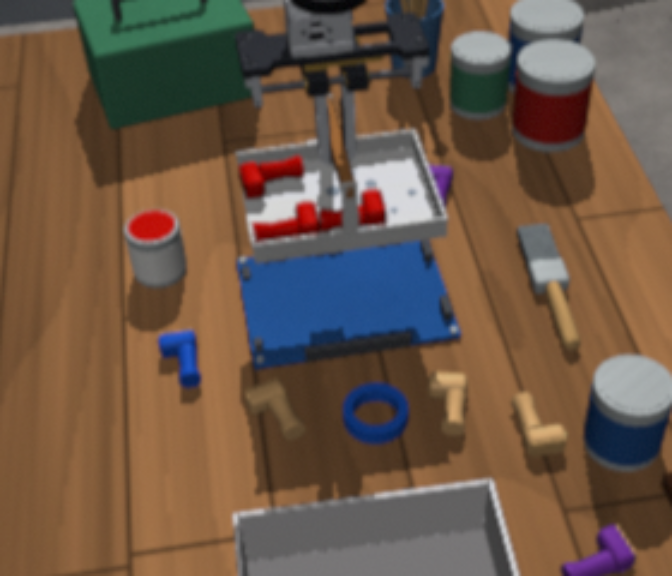

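The tray is lifted level (crop 340,195) with the red boots aboard, and the dock is clear. Carry it over to the crate and measure the bare dock on the way.

```bash

python3 -m creep '[[[0,0,0],[-0.006,0,0],0],[[0,0,0],[-0.015,0,0],0],[[0,0,0],[-0.025,0,0],0],[[0,0,0],[-0.03,0,0],0],[[0,0,0],[-0.03,0,0],0],[[0,0,0],[-0.03,0,0],0],[[0,0,0],[-0.03,0,0],0],[[0,0,0],[-0.03,0,0],0],[[0,0,0],[-0.03,0,0],0],[[0,0,0],[-0.03,0,0],0],[[0,0,0],[-0.03,0,0],0],[[0,0,0],[-0.03,0,0],0]]'
python3 -m creep '[[[0,0,0],[-0.03,0,0],0],[[0,0,0],[-0.03,0,0],0],[[0,0,0],[-0.025,0,0],0],[[0,0,0],[-0.025,0,0],0],[[0,0,0],[-0.015,0,0],0],[[0,0,0],[-0.006,0,0],0],[[0,0,0],[0,0,0],0],[[0,0,0],[0,0,0],0]]'
python3 - <<'E'
from h import *
st(); to([.52,-.273,.205],91.3)
for n in ('top','side'):
    f=grab(n); W=cloud(f); hsv=cv2.cvtColor(f['image'],cv2.COLOR_RGB2HSV); H,S,V=[hsv[...,i].astype(int) for i in range(3)]
    x,y,z=[W[...,i] for i in range(3)]
    d=(abs(x-.525)<.16)&(y<.262)&(y>.06)&(H>95)&(H<130)&(S>90)&(z<.014)&(z>0.003)
    d=cv2.morphologyEx(d.astype(np.uint8),cv2.MORPH_OPEN,np.ones((5,5)))>0
    print(n,'dock',d.sum(),rect(W[d]), np.nanmin(W[d],0),np.nanmax(W[d],0))
E
```

```text
clock: 12.95
eef_pos: [0.531, -0.1467, 0.2056]
tool_rot: [-2.198, -2.244, 0.001]
contact_force: [0.4, 0.2, -3.5]
gripper_width: 0.144
finger_force: 58.0
clock: 13.75
eef_pos: [0.5346, -0.2746, 0.2057]
tool_rot: [-2.196, -2.246, -0.0]
contact_force: [0.4, 0.2, -3.9]
gripper_width: 0.14
finger_force: 58.0
t 13.75 tcp [ 0.5346 -0.2746  0.2057] rot [[-0.023, 1.0, -0.0], [1.0, 0.023, 0.001], [0.001, -0.0, -1.0]] j [-0.663  0.132  1.686  0.     1.323 -0.686] F [ 0.4  0.2 -3.9] g 0.14 ff 57.99842655658722
shift in present axes [ 0.002  -0.0146  0.0007]
turn [-0.0003 -0.0008 -0.0002] shift after turn [ 0.002  -0.0146  0.0007]
top dock 6934 (array([524.9, 173.5]), array([233.5, 176.3]), 0.7) [0.40815372 0.08426393 0.00300251] [0.64188489 0.26163878 0.01390845]
side dock 1275 (array([467. , 174.4]), array([131. , 177.5]), 15.0) [0.40961871 0.08017815 0.00345845] [0.5487205  0.2557776  0.01376518]
```

```bash

python3 -m creep '[[[-0.04,0,0],[0,0.008,0],0],[[-0.08,0,0],[0,0.007,0],0],[[-0.08,0,0],[0,0,0],0],[[-0.08,0,0],[0,0,0],0],[[-0.08,0,0],[0,0,0],0],[[-0.08,0,0],[0,0,0],0],[[-0.08,0,0],[0,0,0],0],[[-0.08,0,0],[0,0,0],0]]'
python3 - <<'E'
from h import *
st(); f=grab('side','side3'); a=f['image'][150:,200:460,::-1]; cv2.imwrite('pics/side3c.png',cv2.resize(a,None,fx=2.3,fy=2.3))
E
```

```text
clock: 14.65
eef_pos: [0.5496, -0.274, 0.2064]
tool_rot: [1.857, 1.903, 0.59]
contact_force: [0.2, 1.3, -4.6]
gripper_width: 0.141
finger_force: 58.0
t 14.65 tcp [ 0.5496 -0.274   0.2064] rot [[-0.024, 0.824, 0.566], [1.0, 0.02, 0.013], [-0.001, 0.567, -0.824]] j [-0.855 -0.113  2.027  0.587  0.905 -1.173] F [ 0.2  1.3 -4.6] g 0.141 ff 58.00015032291412
```

View pics/side3c.png

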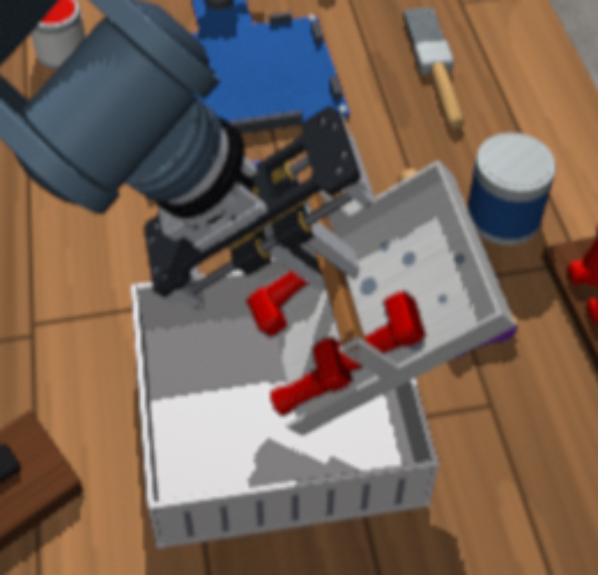

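At 35° of tilt, the boots (crop (275,300), (305,375) and (400,315)) are at or over the lip and still inside the crate outline. Tilt further.

```bash

python3 -m creep '[[[-0.08,0,0],[0,0,0],0],[[-0.08,0,0],[0,0,0],0],[[-0.08,0,0],[0,0,0],0],[[-0.08,0,0],[0,0,0],0],[[-0.08,0,0],[0,0,0],0],[[-0.04,0,0],[0,0,0],0],[[0,0,0],[0,0,0],0],[[0,0,0],[0,0,0],0],[[0,0,0],[0,0,0],0],[[0,0,0],[0,0,0],0],[[0,0,0],[0,0,0],0]]'
python3 - <<'E'
from h import *
st(); f=grab('side','side4'); a=f['image'][150:,200:460,::-1]; cv2.imwrite('pics/side4c.png',cv2.resize(a,None,fx=2.3,fy=2.3))
E
```

```text
clock: 15.8
eef_pos: [0.55, -0.2751, 0.2067]
tool_rot: [1.573, 1.61, 0.921]
contact_force: [-0.0, -0.3, -2.8]
gripper_width: 0.146
finger_force: 58.0
t 15.8 tcp [ 0.55   -0.2751  0.2067] rot [[-0.023, 0.506, 0.862], [1.0, 0.012, 0.019], [-0.001, 0.862, -0.506]] j [-1.011 -0.141  2.233  1.283  0.883 -1.84 ] F [-0.  -0.3 -2.8] g 0.146 ff 57.99941539764404
```

View pics/side4c.png

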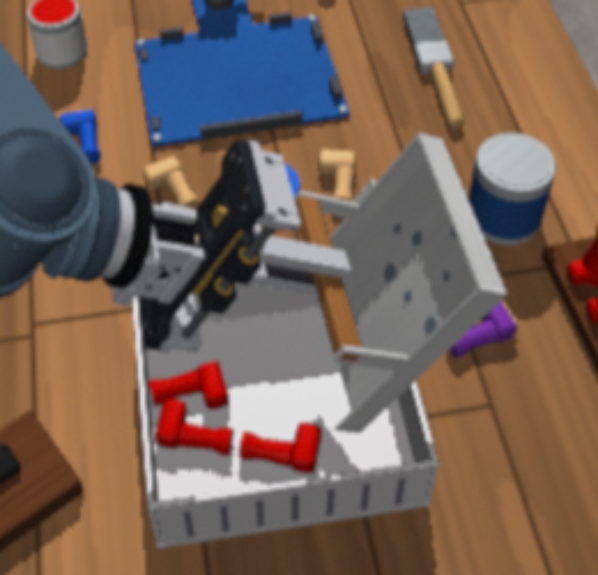

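All three red boots lie in the crate (crop (185,382), (195,430), (280,445)) and the tray is empty. Level it and carry it back.

```bash

python3 -m creep '[[[0.06,0,0],[0,0,0],0],[[0.1,0,0],[0,0,0],0],[[0.11,0,0],[0,0,0],0],[[0.11,0,0],[0,0,0],0],[[0.11,0,0],[0,0,0],0],[[0.11,0,0],[0,0,0],0],[[0.11,0,0],[0,0,0],0],[[0.11,0,0],[0,0,0],0],[[0.11,0,0],[0,0,0],0],[[0.11,0,0],[0,0,0],0],[[0,0,0],[0,0,0],0]]'
python3 -m creep '[[[0,0,0],[0.02,0,0],0],[[0,0,0],[0.035,0,0],0],[[0,0,0],[0.04,-0.004,0],0],[[0,0,0],[0.04,-0.004,0],0],[[0,0,0],[0.04,-0.004,0],0],[[0,0,0],[0.04,-0.004,0],0],[[0,0,0],[0.04,0,0],0],[[0,0,0],[0.04,0,0],0],[[0,0,0],[0.04,0,0],0],[[0,0,0],[0.04,0,0],0],[[0,0,0],[0.035,0,0],0],[[0,0,0],[0.02,0,0],0]]'
python3 - <<'E'
from h import *
st(); to([.5255,.1716,.085],91.3)
E
```

```text
clock: 16.95
eef_pos: [0.5518, -0.2746, 0.2062]
tool_rot: [-2.195, -2.247, -0.002]
contact_force: [0.3, -0.7, -2.7]
gripper_width: 0.146
finger_force: 58.0
clock: 18.15
eef_pos: [0.5224, 0.1573, 0.2061]
tool_rot: [-2.194, -2.246, -0.003]
contact_force: [-1.2, -0.2, -3.2]
gripper_width: 0.148
finger_force: 58.0
t 18.15 tcp [0.5224 0.1573 0.2061] rot [[-0.024, 1.0, 0.0], [1.0, 0.024, 0.003], [0.003, 0.0, -1.0]] j [ 8.300e-02 -1.000e-03  1.826e+00  3.000e-03  1.316e+00  5.900e-02] F [-1.2 -0.2 -3.2] g 0.148 ff 57.99848198890686
shift in present axes [0.0139 0.0034 0.1211]
turn [ 0.0005 -0.0026  0.001 ] shift after turn [0.0142 0.0034 0.1211]
```

```bash

python3 -m creep '[[[0,0,0],[0.014,0.0035,0.01],0],[[0,0,0],[0,0,0.02],0],[[0,0,0],[0,0,0.02],0],[[0,0,0],[0,0,0.02],0],[[0,0,0],[0,0,0.01],0],[[0,0,0],[0,0,0],0],[[0,0,0],[0,0,0],0],[[0,0,0],[0,0,0],0]]'
python3 - <<'E'
from h import *
st(); to([.5255,.1716,.0646],91.3)
for n in ('top','side'):
    f=grab(n); W=cloud(f); hsv=cv2.cvtColor(f['image'],cv2.COLOR_RGB2HSV); S=hsv[...,1]
    x,y,z=[W[...,i] for i in range(3)]
    m=(abs(x-.525)<.12)&(abs(y-.1716)<.1)&(S<70)&(z>.06)&(z<.12)
    zf=np.median(z[m]); print(n,m.sum(),'floor z',zf)
    fl=m&(abs(z-zf)<.008); A=np.c_[W[fl][:,:2],np.ones(fl.sum())]; print('floor slope',np.linalg.lstsq(A,z[fl],rcond=None)[0])
    r=m&(z>zf+.016)&(z<zf+.03); print('rim',r.sum(),rect(W[r]))
E
```

```text
clock: 18.95
eef_pos: [0.5284, 0.1685, 0.1275]
tool_rot: [2.196, 2.244, 0.003]
contact_force: [0.9, 0.3, -2.7]
gripper_width: 0.145
finger_force: 58.0
t 18.95 tcp [0.5284 0.1685 0.1275] rot [[-0.022, 1.0, 0.002], [1.0, 0.022, 0.0], [0.0, 0.002, -1.0]] j [0.104 0.107 1.866 0.    1.167 0.082] F [ 0.9  0.3 -2.7] g 0.145 ff 57.99882531166077
shift in present axes [ 0.0031 -0.003   0.0629]
turn [ 0.0024 -0.0004 -0.001 ] shift after turn [ 0.0032 -0.0028  0.0629]
top 2574 floor z 0.0731882365665602
floor slope [0.00102723 0.01138263 0.07100445]
rim 223 (array([546.3, 131.3]), array([174.3, 178.3]), 64.9)
side 3173 floor z 0.0757005233542261
floor slope [ 0.00217383 -0.0032831   0.07469373]
rim 363 (array([529.9, 167.1]), array([200.4, 163.1]), 1.0)
```

```bash

python3 -m creep '[[[0,0,0],[0.003,-0.003,0.01],0],[[0,0,0],[0,0,0.015],0],[[0,0,0],[0,0,0.01],0],[[0,0,0],[0,0,0],0],[[0,0,0],[0,0,0],0],[[0,0,0],[0,0,0],0]]'
python3 -c "
from h import *
st(); to([.5255,.172,.0646],91.3)"
```

```text
clock: 19.65
eef_pos: [0.5248, 0.1715, 0.0915]
tool_rot: [2.197, 2.245, 0.001]
contact_force: [0.1, 0.4, -2.8]
gripper_width: 0.141
finger_force: 58.0
t 19.65 tcp [0.5248 0.1715 0.0915] rot [[-0.022, 1.0, 0.001], [1.0, 0.022, 0.0], [0.0, 0.001, -1.0]] j [0.11  0.152 1.89  0.    1.099 0.088] F [ 0.1  0.4 -2.8] g 0.141 ff 57.9988968372345
shift in present axes [0.0005 0.0007 0.0269]
turn [ 0.0008 -0.0001 -0.0007] shift after turn [0.0005 0.0007 0.0269]
```

```bash

python3 -m creep '[[[0,0,0],[0,0,0.008],0],[[0,0,0],[0,0,0.008],0],[[0,0,0],[0,0,0.006],0],[[0,0,0],[0,0,0.004],0],[[0,0,0],[0,0,0],0],[[0,0,0],[0,0,0],0]]'
python3 -c "
from h import *
st(); to([.5255,.172,.0646],91.3)"
```

```text
clock: 20.25
eef_pos: [0.5244, 0.1715, 0.065]
tool_rot: [-2.197, -2.246, 0.0]
contact_force: [-0.2, -0.5, -3.0]
gripper_width: 0.145
finger_force: 58.0
t 20.25 tcp [0.5244 0.1715 0.065 ] rot [[-0.022, 1.0, -0.0], [1.0, 0.022, -0.0], [-0.0, -0.0, -1.0]] j [ 0.11   0.191  1.901 -0.     1.05   0.088] F [-0.2 -0.5 -3. ] g 0.145 ff 57.998841404914856
shift in present axes [0.0005 0.0011 0.0004]
turn [-0.0001  0.     -0.0006] shift after turn [0.0005 0.0011 0.0004]
```

```bash

python3 -m creep '[[[0,0,0],[0,0,0.001],0],[[0,0,0],[0,0,0.001],0],[[0,0,0],[0,0,0.0005],0],[[0,0,0],[0,0,0],0]]'
python3 -m creep '[[[0,0,0],[0,0,0],0.04],[[0,0,0],[0,0,0],0.04],[[0,0,0],[0,0,0],0.04],[[0,0,0],[0,0,0],0.04],[[0,0,0],[0,0,-0.03],0.05],[[0,0,0],[0,0,-0.04],0.05],[[0,0,0],[0,0,-0.045],0.05],[[0,0,0],[0.03,0,0],0.05],[[0,0,0],[0.04,0,0],0.05],[[0,0,0],[0.04,0,0],0.05],[[0,0,0],[0.04,0,0],0.05],[[0,0,0],[0,0,0],0.05]]' 40
python3 - <<'E'
from h import *
st(); to([.522,.317,.049],170.9)
f=grab('side','side5'); a=f['image'][100:280,200:440,::-1]; cv2.imwrite('pics/side5c.png',cv2.resize(a,None,fx=2.8,fy=2.8))
for n in ('top','side'):
    f=grab(n); W=cloud(f); hsv=cv2.cvtColor(f['image'],cv2.COLOR_RGB2HSV); S=hsv[...,1]
    x,y,z=[W[...,i] for i in range(3)]
    m=(abs(x-.525)<.12)&(abs(y-.1716)<.1)
    fl=m&(S<60)&(z>.005)&(z<.02); A=np.c_[W[fl][:,:2]-[.525,.172],np.ones(fl.sum())]; print(n,'floor',np.linalg.lstsq(A,z[fl],rcond=None)[0])
    t=m&(z>.026)&(z<.038)&(S<60); print('rim',t.sum(),rect(W[t]))
    b=m&(z>.080)&(z<.1); print('bar',b.sum(),rect(W[b]))
E
```

```text
clock: 20.65
eef_pos: [0.5245, 0.1715, 0.0646]
tool_rot: [-2.196, -2.246, 0.001]
contact_force: [-7.4, -2.0, 11.2]
gripper_width: 0.142
finger_force: 58.0
clock: 21.85
eef_pos: [0.5204, 0.325, 0.1775]
tool_rot: [-2.191, -2.25, -0.001]
contact_force: [-1.2, -0.3, 0.1]
gripper_width: 0.531
finger_force: 0.0
t 21.85 tcp [0.5204 0.325  0.1775] rot [[-0.027, 1.0, 0.0], [1.0, 0.027, 0.001], [0.001, 0.0, -1.0]] j [3.730e-01 1.870e-01 1.679e+00 1.000e-03 1.276e+00 3.470e-01] F [-1.2 -0.3  0.1] g 0.531 ff 0.0
shift in present axes [-0.0082  0.0014  0.1285]
turn [ 7.0000e-04 -8.0000e-04 -1.3854e+00] shift after turn [-0.0029 -0.0077  0.1285]
top floor [0.00344945 0.00176479 0.01050008]
rim 425 (array([523.9, 172.7]), array([198.9, 156.4]), 1.1)
bar 547 (array([523. , 172.4]), array([ 16.1, 156. ]), 1.1)
side floor [ 0.00292326 -0.00653947  0.01235545]
rim 426 (array([526.1, 170.9]), array([198.4, 163.9]), 1.3)
bar 257 (array([525.7, 169.1]), array([ 15.5, 159.5]), 1.1)
```

View pics/side5c.png

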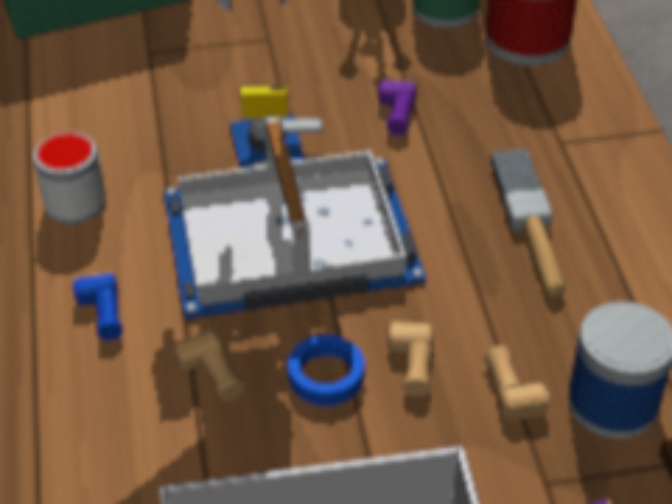

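The tray sits flat in the dock between the stops (floor at 11 mm, level) and the knob is still open. Go and grip the knob.

```bash

python3 -m creep '[[[0,0,-0.14],[0,0,0],0.05],[[0,0,-0.14],[0,0,0],0.05],[[0,0,-0.14],[0,0,0],0.05],[[0,0,-0.14],[0,0,0],0.05],[[0,0,-0.14],[0,0,0],0.05],[[0,0,-0.14],[0,0,0],0.05],[[0,0,-0.14],[0,0,0],0.05],[[0,0,-0.14],[0,0,0],0.05],[[0,0,-0.14],[0,0,0],0.05],[[0,0,-0.125],[-0.003,-0.008,0],0.05],[[0,0,0],[0,0,0.03],0.05],[[0,0,0],[0,0,0.03],0.05]]'
python3 -m creep '[[[0,0,0],[0,0,0.02],0.05],[[0,0,0],[0,0,0],0.05],[[0,0,0],[0,0,0],0.05]]'
python3 - <<'E'
from h import *
st(); to([.522,.317,.049],170.9)
E
```

```text
clock: 23.2
eef_pos: [0.523, 0.3115, 0.1183]
tool_rot: [0.261, 3.128, 0.002]
contact_force: [-0.3, 0.6, -0.3]
gripper_width: 0.532
finger_force: 0.0
clock: 23.5
eef_pos: [0.5221, 0.312, 0.0981]
tool_rot: [0.259, 3.131, -0.0]
contact_force: [0.3, 0.4, -0.0]
gripper_width: 0.53
finger_force: 0.0
t 23.5 tcp [0.5221 0.312  0.0981] rot [[-0.986, 0.164, 0.0], [0.164, 0.986, -0.0], [-0.0, -0.0, -1.0]] j [ 0.352  0.266  1.742 -0.     1.134 -1.053] F [ 0.3  0.4 -0. ] g 0.53 ff 0.0
shift in present axes [0.0009 0.0049 0.0491]
turn [-0.0001  0.     -0.0064] shift after turn [0.0009 0.0049 0.0491]
```

```bash

python3 -m creep '[[[0,0,-0.006],[0.001,0.005,0.015],0.05],[[0,0,0],[0,0,0.02],0.05],[[0,0,0],[0,0,0.014],0.05],[[0,0,0],[0,0,0],0.0],[[0,0,0],[0,0,0],0],[[0,0,0],[0,0,0],0],[[0,0,0],[0,0,0],0],[[0,0,0],[0,0,0],0],[[0,0,0],[0,0,0],0],[[0,0,0],[0,0,0],0],[[0,0,0],[0,0,0],0]]' 40
python3 -m creep '[[[0,0,0.14],[0,0,0],0],[[0,0,0.14],[0,0,0],0],[[0,0,0.14],[0,0,0],0],[[0,0,0.14],[0,0,0],0],[[0,0,0.14],[0,0,0],0],[[0,0,0.14],[0,0,0],0],[[0,0,0.14],[0,0,0],0],[[0,0,0.14],[0,0,0],0],[[0,0,0.14],[0,0,0],0],[[0,0,0.12],[0,0,0],0],[[0,0,0],[0,0,0],0]]' 40
python3 -c "
from h import *
st()"
```

```text
clock: 24.6
eef_pos: [0.522, 0.3181, 0.0494]
tool_rot: [0.247, 3.131, 0.0]
contact_force: [-0.2, -0.3, 5.0]
gripper_width: 0.126
finger_force: 40.0
clock: 25.7
eef_pos: [0.5226, 0.3186, 0.0494]
tool_rot: [2.184, 2.257, 0.005]
contact_force: [2.3, 1.6, 2.3]
gripper_width: 0.125
finger_force: 40.0
t 25.7 tcp [0.5226 0.3186 0.0494] rot [[-0.033, 0.999, 0.003], [0.999, 0.033, 0.002], [0.001, 0.003, -1.0]] j [3.620e-01 3.400e-01 1.751e+00 1.000e-03 1.048e+00 3.290e-01] F [2.3 1.6 2.3] g 0.125 ff 40.003082156181335
```

```bash

cat >> h.py <<'E'
def boots(f,W):
    """pale wood boots: returns origin xy, heading of +x (deg), grip point"""
    out=[]
    hsv=cv2.cvtColor(f['image'],cv2.COLOR_RGB2HSV).astype(int)
    for d in models.masks_of(f,'bare1'):
        m=d['pixels']&~np.isnan(W[...,0])&(W[...,2]>.006)&(W[...,2]<.05)
        if d['score']<.25 or m.sum()<40: continue
        if not 8<np.median(hsv[...,0][m])<28: continue
        p=W[m]; zt=np.percentile(p[:,2],90); p=p[p[:,2]>zt-.009][:,:2]*1000
        # fit the L template: fill score over pose
        if max(p.max(0)-p.min(0))>95: continue
        g=np.array([(x,y) for x in np.arange(-33,34,2.) for y in np.arange(-11,30,2.) if (x<12 and abs(y)<11) or x>=12])
        from scipy.spatial import cKDTree
        best=None
        def cost(v):
            c,s=np.cos(v[2]),np.sin(v[2]); q=g@np.array([[c,s],[-s,c]])+v[:2]
            return np.mean(np.minimum(cKDTree(p).query(q)[0],15)**2)+np.mean(np.minimum(cKDTree(q).query(p)[0],15)**2)
        from scipy.optimize import minimize
        for a in np.arange(0,2*np.pi,np.pi/4):
            r=minimize(cost,[*p.mean(0),a],method='Nelder-Mead',options=dict(initial_simplex=[[*p.mean(0),a],[*(p.mean(0)+[8,0]),a],[*(p.mean(0)+[0,8]),a],[*p.mean(0),a+.4]]))
            if best is None or r.fun<best.fun: best=r
        x,y,a=best.x; gr=np.array([x,y])-12*np.array([np.cos(a),np.sin(a)])
        print('boot score',round(d['score'],2),'box',np.round(d['box']).astype(int),'orig',np.round([x,y],1),'head',round(np.degrees(a)%360,1),'grip',np.round(gr,1),'cost',round(best.fun,1),'ztop',round(zt,3))
E
python3 -m creep '[[[0,0,0],[0,0,0],0.05],[[0,0,0],[0,0,0],0.05],[[0,0,0],[0,0,0],0.05],[[0,0,0],[0,0,0],0.05],[[0,0,0],[0,0,-0.03],0.05],[[0,0,0],[0,0,-0.04],0.05],[[0,0,0],[0,0,-0.04],0.05],[[0,0,0],[0,0,0],0.05]]'
python3 - <<'E'
from h import *
s=st()
for n in ('top','side'):
    f=grab(n,n+'6'); W=cloud(f); x,y,z=[W[...,i] for i in range(3)]
    k=(abs(x-.51)<.16)&(y>.25)&(y<.38)&(z>.066)&(z<.085); print(n,'knob',k.sum(), rect(W[k]))
    boots(f,W)
a=cv2.imread('pics/top6.png')[50:330,140:540]; cv2.imwrite('pics/top6c.png',cv2.resize(a,(800,560),interpolation=cv2.INTER_CUBIC))
E
```

```text
clock: 26.5
eef_pos: [0.5251, 0.3195, 0.1657]
tool_rot: [2.18, 2.255, 0.017]
contact_force: [0.4, 0.2, 0.6]
gripper_width: 0.529
finger_force: 0.0
t 26.5 tcp [0.5251 0.3195 0.1657] rot [[-0.034, 0.999, 0.011], [0.999, 0.034, 0.004], [0.004, 0.011, -1.0]] j [0.362 0.194 1.693 0.    1.243 0.329] F [0.4 0.2 0.6] g 0.529 ff 0.0
top knob 142 (array([520.4, 319. ]), array([12.2, 49.8]), 3.1)
boot score 0.97 box [315 232 350 259] orig [431.9  11.6] head 105.3 grip [435.   0.] cost 1.9 ztop 0.024
boot score 0.85 box [325 151 358 169] orig [612.7 -13.9] head 74.9 grip [609.5 -25.5] cost 1.9 ztop 0.024
boot score 0.82 box [349 114 377 134] orig [683.  -55.6] head 267.8 grip [683.5 -43.7] cost 2.3 ztop 0.024
side knob 62 (array([523.4, 316.1]), array([11.9, 53.6]), 1.5)
boot score 0.9 box [375 224 395 251] orig [686.  -58.9] head 270.2 grip [685.9 -46.9] cost 2.9 ztop 0.025
boot score 0.85 box [338 214 354 243] orig [615.4 -16.5] head 75.7 grip [612.5 -28.1] cost 3.0 ztop 0.025
boot score 0.67 box [266 219 286 247] orig [435.5   5.9] head 103.9 grip [438.4  -5.7] cost 3.5 ztop 0.025
```

View pics/top6c.png

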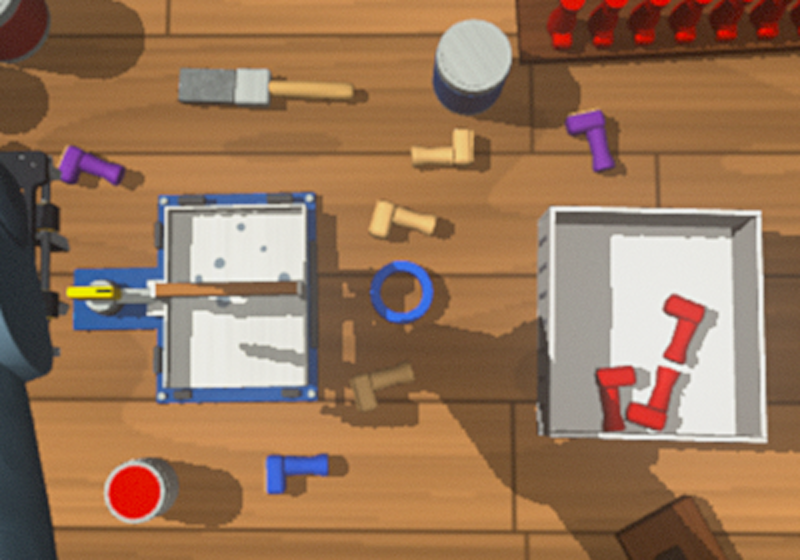

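The knob is closed again (crop 92,292) with the dog over the ear. The three red boots lie in the crate, and the bare boots are at (445,150), (400,218) and (380,388), all fitted consistently by both cameras. Next: bare boot 1 (nearest).

```bash

python3 -m creep '[[[0,0,0],[-0.03,-0.01,0],0.05],[[0,0,0],[-0.04,-0.0125,0],0.05],[[0,0,0],[-0.04,-0.0125,0],0.05],[[0,0,0],[-0.04,-0.0125,0],0.05],[[0,0,0],[-0.04,-0.0125,0],0.05],[[0,0,0],[-0.04,-0.0125,0],0.05],[[0,0,0],[-0.04,-0.0125,0],0.05],[[0,0,0],[-0.04,-0.0125,0],0.05],[[0,0,-0.11],[-0.01,0,0.02],0.05],[[0,0,-0.11],[0,0,0.02],0.05],[[0,0,0],[0,0,0],0.05],[[0,0,0],[0,0,0],0.05]]'
python3 -c "
from h import *
st();to([.4367,-.003,.005],104.6)"
```

```text
clock: 27.9
eef_pos: [0.4337, -0.0047, 0.1177]
tool_rot: [-1.924, -2.48, 0.002]
contact_force: [0.4, 0.6, 0.3]
gripper_width: 0.531
finger_force: 0.0
t 27.9 tcp [ 0.4337 -0.0047  0.1177] rot [[-0.248, 0.969, -0.003], [0.969, 0.248, 0.001], [0.002, -0.003, -1.0]] j [-0.273 -0.179  2.163  0.     1.161 -0.524] F [0.4 0.6 0.3] g 0.531 ff 0.0
shift in present axes [0.0007 0.0036 0.1127]
turn [-0.0026 -0.0016 -0.0039] shift after turn [0.0009 0.0033 0.1127]
```

```bash

python3 -m creep '[[[0,0,-0.004],[0.001,0.0035,0.02],0.05],[[0,0,0],[0,0,0.03],0.05],[[0,0,0],[0,0,0.03],0.05],[[0,0,0],[0,0,0.02],0.05],[[0,0,0],[0,0,0.012],0.05],[[0,0,0],[0,0,0],0.05],[[0,0,0],[0,0,0],0],[[0,0,0],[0,0,0],0],[[0,0,0],[0,0,0],0],[[0,0,0],[0,0,0],0],[[0,0,0],[0,0,0],0],[[0,0,0],[0,0,0],0]]' 25
python3 -c "
from h import *
st()"
```

```text
clock: 29.1
eef_pos: [0.4384, -0.0034, 0.0074]
tool_rot: [1.918, 2.487, 0.001]
contact_force: [-0.6, -0.1, 6.6]
gripper_width: 0.232
finger_force: 24.8
t 29.1 tcp [ 0.4384 -0.0034  0.0074] rot [[-0.254, 0.967, 0.001], [0.967, 0.254, -0.0], [-0.001, 0.001, -1.0]] j [-0.267  0.045  2.196  0.     0.899 -0.524] F [-0.6 -0.1  6.6] g 0.232 ff 24.768497049808502
```

```bash

python3 -m creep '[[[0,0,0],[0,0,-0.02],0],[[0,0,0],[0,0,-0.04],0],[[0,0,0],[0,0,-0.04],0],[[0,0,0],[0,0,-0.02],0],[[0,0,0],[0.03,0.014,0],0],[[0,0,0],[0.039,0.018,0],0],[[0,0,0],[0.039,0.018,0],0],[[0,0,0],[0.039,0.018,0],0],[[0,0,0.11],[0.036,0.017,0],0],[[0,0,0.12],[0,0,0],0],[[0,0,0],[0,0,0],0],[[0,0,0],[0,0,0],0]]' 25
python3 -c "
from h import *
st();to([.4744,.1958,.0185],91.4)"
```

```text
clock: 30.3
eef_pos: [0.4731, 0.1951, 0.1263]
tool_rot: [-2.188, -2.253, 0.001]
contact_force: [-0.7, -0.0, 0.1]
gripper_width: 0.231
finger_force: 24.8
t 30.3 tcp [0.4731 0.1951 0.1263] rot [[-0.029, 1.0, -0.001], [1.0, 0.029, -0.0], [-0.0, -0.001, -1.0]] j [ 0.169  0.009  1.971 -0.     1.163  0.14 ] F [-0.7 -0.   0.1] g 0.231 ff 24.769933819770813
shift in present axes [0.0007 0.0014 0.1078]
turn [-0.0008  0.0002  0.0048] shift after turn [0.0006 0.0013 0.1078]
```

```bash

python3 -m creep '[[[0,0,0],[0,0.001,0.02],0],[[0,0,0],[0,0,0.03],0],[[0,0,0],[0,0,0.03],0],[[0,0,0],[0,0,0.018],0],[[0,0,0],[0,0,0.008],0],[[0,0,0],[0,0,0],0],[[0,0,0],[0,0,0],0]]' 25
python3 -c "
from h import *
st()"
```

```text
clock: 31.0
eef_pos: [0.4753, 0.1952, 0.0217]
tool_rot: [2.191, 2.25, 0.002]
contact_force: [0.4, 0.2, 0.0]
gripper_width: 0.231
finger_force: 24.9
t 31.0 tcp [0.4753 0.1952 0.0217] rot [[-0.027, 1.0, 0.002], [1.0, 0.027, 0.0], [0.0, 0.002, -1.0]] j [ 0.169  0.183  2.008 -0.     0.949  0.142] F [0.4 0.2 0. ] g 0.231 ff 24.909111857414246
```

```bash

python3 -m creep '[[[0,0,0],[0,0,0.002],0],[[0,0,0],[0,0,0.001],0],[[0,0,0],[0,0,0],0.036],[[0,0,0],[0,0,0],0.036],[[0,0,0],[0,0,0],0.036],[[0,0,0],[0,0,0],0.036],[[0,0,0],[0,0,-0.03],0.036],[[0,0,0],[0,0,-0.04],0.036],[[0,0,0],[0,0,-0.04],0.036],[[0,0,0],[0,0,0],0.036]]' 25
python3 -m creep '[[[0,0,0],[-0.03,0.016,0],0.05],[[0,0,0],[-0.04,0.023,0],0.05],[[0,0,0],[-0.04,0.023,0],0.05],[[0,0,0],[-0.04,0.023,0],0.05],[[0,0,0],[-0.04,0.023,0],0.05],[[0,0,0.14],[-0.036,0.022,0],0.05],[[0,0,0.14],[0,0,0],0.05],[[0,0,0],[0,0,0],0.05],[[0,0,0],[0,0,0],0.05]]' 25
python3 - <<'E'
from h import *
st();to([.611,-.027,.006],75.3)
for n in ('top','side'):
    f=grab(n,n+'7'); boots(f,cloud(f))
E
```

```text
clock: 32.0
eef_pos: [0.4786, 0.1963, 0.134]
tool_rot: [2.186, 2.247, 0.015]
contact_force: [0.6, 1.0, 0.8]
gripper_width: 0.384
finger_force: 0.0
clock: 32.9
eef_pos: [0.6098, -0.0266, 0.1268]
tool_rot: [-2.48, -1.927, 0.001]
contact_force: [0.6, 0.7, 0.3]
gripper_width: 0.534
finger_force: 0.0
t 32.9 tcp [ 0.6098 -0.0266  0.1268] rot [[0.247, 0.969, -0.002], [0.969, -0.247, 0.0], [0.0, -0.002, -1.0]] j [-0.229  0.236  1.72   0.     1.188  0.021] F [0.6 0.7 0.3] g 0.534 ff 0.0
shift in present axes [-1.000e-04  1.400e-03  1.208e-01]
turn [-0.0016 -0.      0.0067] shift after turn [-1.000e-04  1.200e-03  1.208e-01]
boot score 0.56 box [224 213 258 237] orig [472.9 210.6] head 92.6 grip [473.4 198.6] cost 1.7 ztop 0.035
boot score 0.73 box [372 224 396 250] orig [686.4 -59.5] head 269.0 grip [686.6 -47.5] cost 3.0 ztop 0.025
boot score 0.69 box [338 215 356 242] orig [615.4 -17.2] head 75.3 grip [612.3 -28.8] cost 3.0 ztop 0.025
```

B1 lies flat on the tray and B2 is where expected. Grasp B2.

```bash

python3 -m creep '[[[0,0,0.006],[0,0.001,0.02],0.05],[[0,0,0],[0,0,0.03],0.05],[[0,0,0],[0,0,0.03],0.05],[[0,0,0],[0,0,0.025],0.05],[[0,0,0],[0,0,0.014],0.05],[[0,0,0],[0,0,0],0.05],[[0,0,0],[0,0,0],0],[[0,0,0],[0,0,0],0],[[0,0,0],[0,0,0],0],[[0,0,0],[0,0,0],0],[[0,0,0],[0,0,0],0],[[0,0,0],[0,0,0],0]]' 25
python3 -c "
from h import *
st()"
```

```text
clock: 34.3
eef_pos: [0.6122, -0.0274, 0.0098]
tool_rot: [2.489, 1.915, 0.002]
contact_force: [-1.4, 1.2, 5.5]
gripper_width: 0.229
finger_force: 25.0
t 34.3 tcp [ 0.6122 -0.0274  0.0098] rot [[0.256, 0.967, 0.001], [0.967, -0.256, -0.0], [0.0, 0.002, -1.0]] j [-0.23   0.403  1.754  0.     0.983  0.03 ] F [-1.4  1.2  5.5] g 0.229 ff 24.993230402469635
```

```bash

python3 -m creep '[[[0,0,0],[0,0,-0.02],0],[[0,0,0],[0,0,-0.04],0],[[0,0,0],[0,0,-0.04],0],[[0,0,0],[0,0,-0.02],0],[[0,0,0],[0.03,-0.014,0],0],[[0,0,0],[0.036,-0.017,0],0],[[0,0,0],[0.036,-0.016,0],0],[[0,0,0],[0.036,-0.016,0],0],[[0,0,-0.14],[0.036,-0.016,0],0],[[0,0,-0.14],[0,0,0],0],[[0,0,0],[0,0,0],0],[[0,0,0],[0,0,0],0]]' 25
python3 -c "
from h import *
st();to([.5803,.1613,.0215],91.4)"
```

```text
clock: 35.5
eef_pos: [0.5795, 0.1609, 0.1284]
tool_rot: [-2.201, -2.241, 0.001]
contact_force: [1.1, -0.4, -0.1]
gripper_width: 0.229
finger_force: 25.0
t 35.5 tcp [0.5795 0.1609 0.1284] rot [[-0.018, 1.0, -0.0], [1.0, 0.018, -0.0], [-0.0, -0.0, -1.0]] j [ 0.083  0.213  1.743 -0.     1.186  0.065] F [ 1.1 -0.4 -0.1] g 0.229 ff 24.98850792646408
shift in present axes [0.0004 0.0008 0.1069]
turn [-0.0005  0.0002 -0.0066] shift after turn [0.0004 0.0008 0.1069]
```

```bash

python3 -m creep '[[[0,0,-0.006],[0,0.001,0.02],0],[[0,0,0],[0,0,0.03],0],[[0,0,0],[0,0,0.03],0],[[0,0,0],[0,0,0.018],0],[[0,0,0],[0,0,0.007],0],[[0,0,0],[0,0,0],0],[[0,0,0],[0,0,0],0]]' 25
python3 -c "
from h import *
st()"
```

```text
clock: 36.2
eef_pos: [0.5817, 0.1609, 0.0248]
tool_rot: [2.192, 2.249, 0.002]
contact_force: [-0.0, 1.0, 0.1]
gripper_width: 0.228
finger_force: 25.0
t 36.2 tcp [0.5817 0.1609 0.0248] rot [[-0.026, 1.0, 0.002], [1.0, 0.026, 0.0], [0.0, 0.002, -1.0]] j [0.082 0.361 1.777 0.    1.002 0.057] F [-0.   1.   0.1] g 0.228 ff 24.988690316677094
```

```bash

python3 -m creep '[[[0,0,0],[0,0,0.002],0],[[0,0,0],[0,0,0.0015],0],[[0,0,0],[0,0,0],0.036],[[0,0,0],[0,0,0],0.036],[[0,0,0],[0,0,0],0.036],[[0,0,0],[0,0,0],0.036],[[0,0,0],[0,0,-0.03],0.036],[[0,0,0],[0,0,-0.04],0.036],[[0,0,0],[0,0,-0.04],0.036],[[0,0,0],[0,0,0],0.036]]' 25
python3 -m creep '[[[0,0,0],[-0.03,0.014,0],0.05],[[0,0,0],[-0.04,0.019,0],0.05],[[0,0,0],[-0.04,0.019,0],0.05],[[0,0,0],[-0.04,0.019,0],0.05],[[0,0,0],[-0.036,0.018,0],0.05],[[0,0,0.042],[-0.023,0.011,0],0.05],[[0,0,0],[0,0,0],0.05],[[0,0,0],[0,0,0],0.05]]' 25
python3 - <<'E'
from h import *
st();to([.685,-.046,.008],89)
for n in ('top','side'):
    f=grab(n,n+'8'); boots(f,cloud(f))
E
```

```text
clock: 37.2
eef_pos: [0.585, 0.1617, 0.1373]
tool_rot: [2.185, 2.246, 0.015]
contact_force: [1.3, 0.3, 0.8]
gripper_width: 0.383
finger_force: 0.0
clock: 38.0
eef_pos: [0.6857, -0.0449, 0.1291]
tool_rot: [-2.237, -2.203, 0.001]
contact_force: [-0.3, 0.7, 0.5]
gripper_width: 0.527
finger_force: 0.0
t 38.0 tcp [ 0.6857 -0.0449  0.1291] rot [[0.015, 1.0, -0.002], [1.0, -0.015, 0.001], [0.001, -0.002, -1.0]] j [-0.23   0.4    1.508  0.     1.235 -0.215] F [-0.3  0.7  0.5] g 0.527 ff 0.0
shift in present axes [-0.0012 -0.0005  0.1211]
turn [-0.0017 -0.0007  0.0022] shift after turn [-0.0011 -0.0007  0.1211]
boot score 0.94 box [240 169 274 187] orig [578.1 175.5] head 93.1 grip [578.8 163.5] cost 1.8 ztop 0.035
boot score 0.92 box [223 216 257 238] orig [472.3 210.4] head 91.1 grip [472.6 198.4] cost 2.1 ztop 0.035
boot score 0.78 box [375 225 396 255] orig [685.5 -58.7] head 269.5 grip [685.6 -46.7] cost 2.7 ztop 0.025
boot score 0.7 box [309 163 332 187] orig [582. 172.] head 91.1 grip [582.2 160. ] cost 4.3 ztop 0.036
boot score 0.63 box [272 160 292 186] orig [474.9 208.2] head 91.6 grip [475.2 196.2] cost 4.6 ztop 0.036
```

```bash

python3 -m creep '[[[0,0,0],[-0.001,-0.001,0.02],0.05],[[0,0,0],[0,0,0.03],0.05],[[0,0,0],[0,0,0.03],0.05],[[0,0,0],[0,0,0.025],0.05],[[0,0,0],[0,0,0.015],0.05],[[0,0,0],[0,0,0],0.05],[[0,0,0],[0,0,0],0],[[0,0,0],[0,0,0],0],[[0,0,0],[0,0,0],0],[[0,0,0],[0,0,0],0],[[0,0,0],[0,0,0],0],[[0,0,0],[0,0,0],0]]' 25
python3 -c "
from h import *
st()"
```

```text
clock: 39.4
eef_pos: [0.686, -0.0462, 0.0114]
tool_rot: [2.237, 2.204, 0.001]
contact_force: [-0.2, 0.3, 4.6]
gripper_width: 0.236
finger_force: 24.9
t 39.4 tcp [ 0.686  -0.0462  0.0114] rot [[0.015, 1.0, 0.002], [1.0, -0.015, -0.0], [-0.0, 0.002, -1.0]] j [-0.232  0.545  1.547  0.     1.047 -0.217] F [-0.2  0.3  4.6] g 0.236 ff 24.92227077484131
```

```bash

python3 -m creep '[[[0,0,0],[0,0,-0.02],0],[[0,0,0],[0,0,-0.04],0],[[0,0,0],[0,0,-0.04],0],[[0,0,0],[0,0,-0.02],0],[[0,0,0],[0.025,-0.027,0],0],[[0,0,0],[0.028,-0.032,0],0],[[0,0,0],[0.028,-0.032,0],0],[[0,0,0],[0.028,-0.032,0],0],[[0,0,0],[0.028,-0.032,0],0],[[0,0,0],[0.028,-0.032,0],0],[[0,0,-0.04],[0.024,-0.026,0],0],[[0,0,0],[0,0,0],0]]' 25
python3 -c "
from h import *
st();to([.4756,.1458,.0225],91.4)"
```

```text
clock: 40.6
eef_pos: [0.4719, 0.1483, 0.1293]
tool_rot: [-2.187, -2.252, 0.002]
contact_force: [0.5, -0.1, -1.1]
gripper_width: 0.231
finger_force: 24.9
t 40.6 tcp [0.4719 0.1483 0.1293] rot [[-0.029, 1.0, -0.002], [1.0, 0.029, 0.0], [0.0, -0.002, -1.0]] j [ 7.500e-02 -3.600e-02  2.009e+00  1.000e-03  1.171e+00  4.500e-02] F [ 0.5 -0.1 -1.1] g 0.231 ff 24.920715987682343
shift in present axes [-0.0026  0.0039  0.1068]
turn [-0.0022 -0.0004  0.0048] shift after turn [-0.0026  0.0036  0.1068]
```

```bash

python3 -m creep '[[[0,0,0.005],[-0.0025,0.0035,0.02],0],[[0,0,0],[0,0,0.03],0],[[0,0,0],[0,0,0.03],0],[[0,0,0],[0,0,0.017],0],[[0,0,0],[0,0,0.007],0],[[0,0,0],[0,0,0],0],[[0,0,0],[0,0,0],0]]' 25
python3 -c "
from h import *
st();to([.4756,.1458,.0225],91.4)"
```

```text
clock: 41.3
eef_pos: [0.4798, 0.1436, 0.0271]
tool_rot: [2.199, 2.242, 0.002]
contact_force: [-0.2, 0.4, -0.7]
gripper_width: 0.228
finger_force: 24.9
t 41.3 tcp [0.4798 0.1436 0.0271] rot [[-0.02, 1.0, 0.002], [1.0, 0.02, 0.0], [0.0, 0.002, -1.0]] j [ 0.064  0.145  2.04  -0.     0.955  0.044] F [-0.2  0.4 -0.7] g 0.228 ff 24.92067039012909
shift in present axes [ 0.0023 -0.0042  0.0046]
turn [ 0.0017 -0.     -0.0048] shift after turn [ 0.0023 -0.0041  0.0046]
```

```bash

python3 -m creep '[[[0,0,-0.005],[0.002,-0.004,0],0],[[0,0,0],[0,0,0.003],0],[[0,0,0],[0,0,0.0015],0],[[0,0,0],[0,0,0],0.036],[[0,0,0],[0,0,0],0.036],[[0,0,0],[0,0,0],0.036],[[0,0,0],[0,0,0],0.036],[[0,0,0],[0,0,-0.03],0.036],[[0,0,0],[0,0,-0.04],0.036],[[0,0,0],[0,0,-0.04],0.036],[[0,0,0],[0,0,-0.04],0.036]]' 25
python3 -m creep '[[[0,0,0],[-0.03,0,-0.02],0.05],[[0,0,0],[-0.04,0,0],0.05],[[0,0,0],[-0.04,0,0],0.05],[[0,0,0],[-0.04,0,0],0.05],[[0,0,0],[-0.04,0,0],0.05],[[0,0,0],[-0.04,0,0],0.05],[[0,0,0],[-0.04,0,0],0.05],[[0,0,0],[-0.03,0,0],0.05],[[0,0,0],[0,0,0],0.05],[[0,0,0],[0,0,0],0.05]]' 25
python3 - <<'E'
from h import *
st()
for n in ('top','side'):
    f=grab(n,n+'9'); W=cloud(f); boots(f,W); x,y,z=[W[...,i] for i in range(3)]
    k=(abs(x-.51)<.16)&(y>.25)&(y<.38)&(z>.066)&(z<.085); print(n,'knob',k.sum(), rect(W[k]))
a=cv2.imread('pics/top9.png')[50:330,140:540]; cv2.imwrite('pics/top9c.png',cv2.resize(a,(800,560),interpolation=cv2.INTER_CUBIC))
a=cv2.imread('pics/side9.png')[100:400,180:480]; cv2.imwrite('pics/side9c.png',cv2.resize(a,(590,590),interpolation=cv2.INTER_CUBIC))
E
```

```text
clock: 42.4
eef_pos: [0.4743, 0.1456, 0.1731]
tool_rot: [-2.193, -2.249, 0.0]
contact_force: [0.6, 0.8, 0.0]
gripper_width: 0.384
finger_force: 0.0
clock: 43.4
eef_pos: [0.4819, -0.1543, 0.1914]
tool_rot: [-2.194, -2.247, -0.0]
contact_force: [-0.2, -0.4, 0.5]
gripper_width: 0.529
finger_force: 0.0
t 43.4 tcp [ 0.4819 -0.1543  0.1914] rot [[-0.024, 1.0, -0.0], [1.0, 0.024, 0.001], [0.001, -0.0, -1.0]] j [-0.534 -0.084  1.933  0.     1.292 -0.558] F [-0.2 -0.4  0.5] g 0.529 ff 0.0
boot score 0.61 box [258 206 290 228] orig [473.2 134.5] head 272.2 grip [472.7 146.5] cost 1.8 ztop 0.035
boot score 0.59 box [240 171 272 187] orig [578.3 175.4] head 93.1 grip [578.9 163.4] cost 1.8 ztop 0.035
boot score 0.58 box [223 215 259 240] orig [472.2 211.9] head 90.4 grip [472.3 199.9] cost 1.9 ztop 0.035
top knob 140 (array([520.7, 318.9]), array([12.3, 49.4]), 2.2)
side knob 0 (array([0., 0.]), array([0., 0.]), 0.0)
```

View pics/top9c.png

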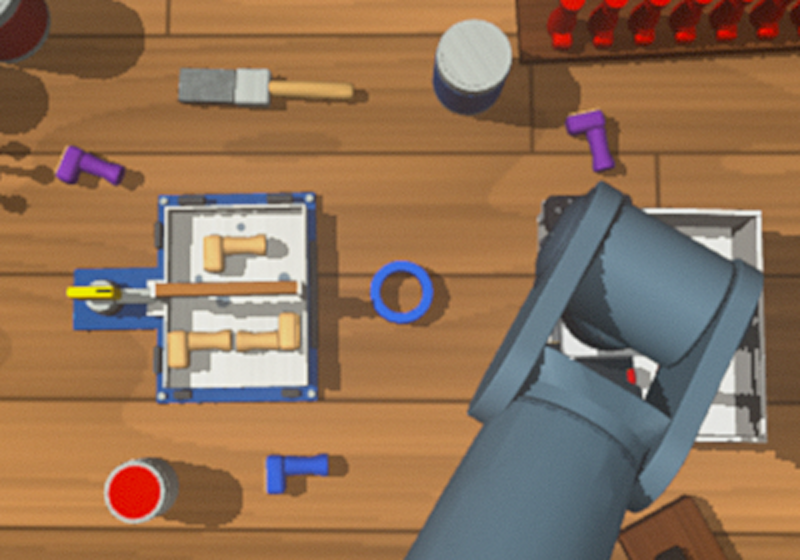

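View pics/side9c.png

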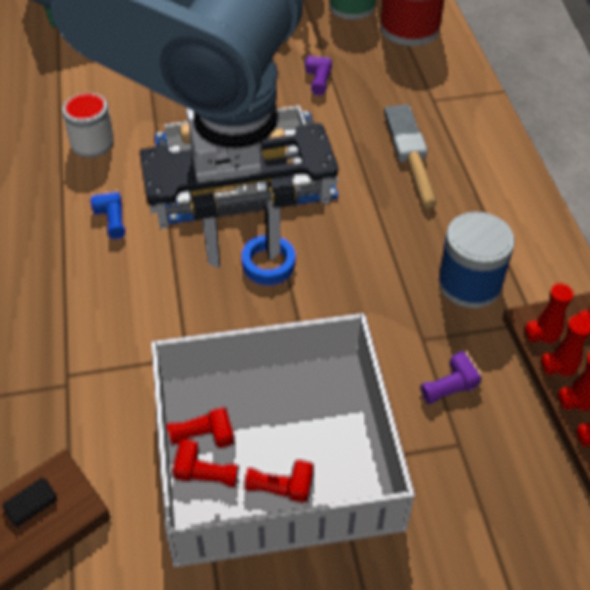

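Final views: the three bare boots lie flat on the clamped tray (top crop (235,250), (200,345), (268,333)). The knob is closed (92,292), and the three red boots are in the crate. Cans, tape and brush have not moved, and the robot is touching nothing.

```bash
python3 -c "
from rig import bot
print(bot.job_done())"
```

```text
the job is handed in; nothing more can be done
None
```

The job is handed in at about 43 s of the 200 s allowed: all three red boots are in the crate, the tray is back flat and clamped in the dock, all three bare boots lie on it, and the cans, tape and brush were left alone.

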